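Sort returned sample cases by heft

ROBOT

A 6-joint arm with a two-finger parallel gripper is mounted at the origin on the work surface. World frame = base frame: x ahead of the robot, y to its left, z up, the work surface at z = 0. Lengths are in m, angles in rad, forces in N, time in s.
With the tool pointing down it reaches from about 0.325 to 0.85 m from the base axis. Payload 4.4 kg.
Tool frame: the origin (TCP) lies midway between the tips of the shut fingers; the grasp point (between the pads) lies 19 mm behind it; z points along the fingers, y is the direction in which the jaws open and shut (so a half turn about z gives the same grasp; the last joint's range is limited). The gripper opens to 94 mm and grips with 3 to 60 N. Pads are 16 mm wide; open, the fingers measure 119 mm over their backs; the gripper's body (75 mm by 177 mm) begins 78 mm behind the grasp point.
Start: joints at [-1.423, 0.207, 1.542, -0, 1.393, -0.15], TCP at [0.169, -0.55, 0.205] pointing down, gripper open.
Joint ranges: [-2.73, 2.73], [-0.86, 2.22], [0.23, 2.46], [-1.11, 4.25], [0.08, 2.63], [-2.82, 2.82]. Speed limits (rad/s): [2.79, 2.79, 3.14, 3.14, 3.14, 3.14].

INTERFACE

Orientations are given as a unit quaternion [w, x, y, z].
In Python, from rig import monitor, viewer, job gives the robot as it stands.
- The arm moves only by the tool arm_command, never from a script. Its argument "moves" is a list of rows, each an object with "twist": the turn, a rotation vector about the world's x, y, z in degrees, a list of three; "offset": the shift along the world's x, y, z in mm, a list of three; "fingers": the finger opening in mm, from 0 to 94. In form: [{"twist": [rx, ry, rz], "offset": [tx, ty, tz], "fingers": fingers}, ...]. A call has 1 to 10 rows; each row shifts and turns the commanded pose from where the row before left it; what a row does not reach is not made up. A row lasts 1/8 s, in which the tool goes at most 62.5 mm and 10.7 degrees, less where a joint would pass 70% of its speed; a pose out of reach is approached as far as the arm can. A call with a gripper value outside its range is refused whole. The fingers move at their own pace and stop on an object; "newtons" is the grip in N (left out, the last holds). Time passes only in rows, so rows that do not move let the fingers close. It gives the time, the measured TCP pose, the force and the opening at its end, in the units of the state.
- monitor.sense(): the state, without advancing time (a new reading comes with each control period).
- viewer.get_image(name): name is "scene" or "top" or "wrist"; returns the picture (420x560x3 uint8, red, green, blue); there is no depth.
- viewer.camera_model(name): a dict with "fx", "fy", "cx", "cy" (pixels), "R" (3x3) and "t" (3): a world point X has camera coordinates R X + t; the wrist camera has in their place "hand_eye" (4x4, takes a point from camera to tool coordinates, whose origin is the TCP and whose axes are the flange's). Camera axes: x right, y down, z forward; pixel columns grow to the right and rows downward; lengths in m; the calibration is good to about 2 mm. A picture is of the moment at which its call begins: read the wrist's pose just before it. camera_model takes no time and is no camera call.
- job.job_done(): hands the job in, once; it reports no verdict.
Trained networks look in the newest picture that a camera, given by its name, has taken for a name from the list of things; names that differ only in an ending like _2 or _b are one class to them, and where a whole thing is asked for, a point or a joint stands for the part that bears it (a point fixed in the world has none). Each returns a list of dicts, best first, with "score" (0 to 1); they miss things now and then, are a little off and sometimes report something else, mostly with a low value. They report only what shows in the picture. A call takes as long as a camera call. They do not tell look-alikes from the thing itself.
- viewer.spot_in(label, camera): "position" ([x, y, z] in m, in world coordinates, good to about 4 mm: the middle of the surface that is visible of it).
The state is a dict: "t": time; "joint_pos": joint angles; "dq": joint speeds; "joint_efforts": joint torques, N m; "ee_pos": TCP position; "ee_rot": TCP orientation; "force": force on the tool from outside, world axes, zero at the start; "wrist_torque": the same for the moment, N m; "opening": opening from 0.0 (shut) to 1.0 (fully open).
Only numpy, scipy, OpenCV 4.12 (cv2) and the standard library are available. Lean on these libraries where they do the work, as an engineer would, in place of code of your own. Each camera call takes 0.05 s, during which the arm holds its last target. There are 200 camera calls.

TASK

Three identical sealed sample cases came back from the wards, and only their weight tells which still hold blood tubes. Slide every loaded case lengthwise under the low clear shelf until it meets the strip at the back, and lay every empty case flat on the floor of the blue returns tray. Keep the cases level, set them down rather than dropping them, and leave the tube rack, the sharps pot and the gel bottle where they stand.

Things in the scene. Friction and masses are not known exactly. Their poses are not given: they have to be found in the camera images.
- case_a_mid (a point): one of three closed, opaque sample cases that look alike (grey shell, red lid), 140 mm long, 56 mm wide, 48 mm high. The point is its centre, 24 mm above its underside; x along its length (either end may lead), y across, z up. It starts flat on the bench. Empty it weighs 100 to 120 g, loaded (tubes and cold pack) 320 to 440 g; which are loaded cannot be seen
- case_b_mid (a point): one of three closed, opaque sample cases that look alike (grey shell, red lid), 140 mm long, 56 mm wide, 48 mm high. The point is its centre, 24 mm above its underside; x along its length (either end may lead), y across, z up. It starts flat on the bench. Empty it weighs 100 to 120 g, loaded (tubes and cold pack) 320 to 440 g; which are loaded cannot be seen
- case_c_mid (a point): one of three closed, opaque sample cases that look alike (grey shell, red lid), 140 mm long, 56 mm wide, 48 mm high. The point is its centre, 24 mm above its underside; x along its length (either end may lead), y across, z up. It starts flat on the bench. Empty it weighs 100 to 120 g, loaded (tubes and cold pack) 320 to 440 g; which are loaded cannot be seen
- riser: low shelf fixed on the bench: clear board with white edges on four white legs. Origin on the bench under its middle, z up, x from its open front to its back. Board: x -64 to +70 mm, y -95 to +95 mm, underside 60 mm and top 70 mm up. Way in between the legs: y -80 to +80 mm. A flat carton is fixed on top (x 20 to 65, y -55 to +55 mm, top 92 mm up)
- riser_stop (a point): middle of the front face of the 24 mm high white stop strip across the back of the shelf, on the bench, 64 mm behind the shelf's origin. Axes as the shelf's. A case home against it has its centre 70 mm in front of this point and leaves 12 mm of its tail sticking out in front of the board
- tray: shallow blue open returns tray, fixed on the bench. Origin under its middle, z up. Outside 188 mm along x and 228 mm along y, walls and floor 4 mm thick, rim 22 mm above the bench. It takes the cases side by side, each with its length along the tray's x
- rack_mid (a point): white lattice rack (70 x 136 mm) full of capped blood tubes, 110 mm high in all, loose; the point is at its middle, 55 mm up. To be left alone
- sharps_mid (a point): yellow sharps pot with a red lid, 92 mm across and 96 mm high, loose; the point is on its axis 50 mm up. To be left alone
- gel_mid (a point): white hand-gel bottle, 60 mm across and 150 mm high, loose; the point is on its axis 70 mm up. To be left alone
Mind the look-alikes: they are no part of the job. Leave any orange or purple look-alike of the part that bears case_b_mid alone.

How it is judged:
At the end, for the whole second after the job is handed in: Each empty case flat (4.5 degrees) on the tray's floor; each loaded case on the bench under the shelf, centre within 60 mm of its centre line, within 10 degrees of the shelf's x axis, at most 9 mm short of the back strip; all cases at rest. Loaded: weighs over 2.2 N (((x of case_a_mid in the frame of tray between -0.085 and 0.085 m and y of case_a_mid in the frame of tray between -0.105 and 0.105 m and z of case_a_mid in the frame of tray between 0.018 and 0.036 m and contact force between case_a and tray below 2.2 N) or (x of case_a_mid in the frame of riser between -0.015 and 0.004 m and y of case_a_mid in the frame of riser between -0.06 and 0.06 m and z of case_a_mid in the frame of riser between 0.012 and 0.034 m and angle between the x axis of case_a_mid and the x axis of riser, either way round below 0.17 rad and contact force between case_a and table above 2.2 N)) and angle between each of case_a_mid, case_b_mid, case_c_mid's own z axis and vertical below 0.08 rad and linear speed of each of case_a, case_b, case_c below 0.02 m/s and ((x of case_b_mid in the frame of tray between -0.085 and 0.085 m and y of case_b_mid in the frame of tray between -0.105 and 0.105 m and z of case_b_mid in the frame of tray between 0.018 and 0.036 m and contact force between case_b and tray below 2.2 N) or (x of case_b_mid in the frame of riser between -0.015 and 0.004 m and y of case_b_mid in the frame of riser between -0.06 and 0.06 m and z of case_b_mid in the frame of riser between 0.012 and 0.034 m and angle between the x axis of case_b_mid and the x axis of riser, either way round below 0.17 rad and contact force between case_b and table above 2.2 N)) and ((x of case_c_mid in the frame of tray between -0.085 and 0.085 m and y of case_c_mid in the frame of tray between -0.105 and 0.105 m and z of case_c_mid in the frame of tray between 0.018 and 0.036 m and contact force between case_c and tray below 2.2 N) or (x of case_c_mid in the frame of riser between -0.015 and 0.004 m and y of case_c_mid in the frame of riser between -0.06 and 0.06 m and z of case_c_mid in the frame of riser between 0.012 and 0.034 m and angle between the x axis of case_c_mid and the x axis of riser, either way round below 0.17 rad and contact force between case_c and table above 2.2 N))); the robot touches nothing.
It fails at once if a case is tipped more than about 30 degrees from upright (angle between any of case_a_mid, case_b_mid, case_c_mid's own z axis and vertical above 0.52 rad).
It fails at once if a case is dropped or thrown (moves faster than 0.8 m/s while the fingers do not hold it: a fall of about 35 mm) ((linear speed of case_a above 0.8 m/s and contact force between case_a and the fingers below 0.05 N) or (linear speed of case_b above 0.8 m/s and contact force between case_b and the fingers below 0.05 N) or (linear speed of case_c above 0.8 m/s and contact force between case_c and the fingers below 0.05 N)).
It fails at once if the tube rack, the sharps pot or the hand-gel bottle is shifted by more than 25 mm or knocked over (distance of any of rack_mid, sharps_mid, gel_mid from where it was at the start of the episode above 0.025 m or angle between any of rack_mid, sharps_mid, gel_mid's own z axis and vertical above 0.3 rad).
It also fails if it takes over 72 s, if anything falls off the work surface, if the arm or the gripper's body presses on something with over 40 N, if the wrist force passes 120 N, or if a joint passes its speed limit or range.

## Working session

There is one attempt and no reset: what is moved stays moved. The work goes in short steps, Python scripts to look and compute and a tool call to move; the robot and the scene stay as the last step left them, time stands still between calls to the robot, and variables do not carry over. Pictures are saved under pics/ and viewed, about 8 in all and at most 12, crops included, and the job is handed in when it is done.

Besides the shell and the picture viewer there is one more tool, called after ">>>" as name([rows], argument=value, ...), one row to a line, values as JSON. arm_command: Moves the arm, as the interface text tells. Its arguments: {"type":"object","properties":{"moves":{"type":"array"},"newtons":{"type":"number"}},"required":["moves"]}

```bash
ls; mkdir -p pics
python3 - <<'E'
from rig import monitor, viewer, job
import cv2,json
s=monitor.sense(); print({k:s[k] for k in ("t","ee_pos","ee_rot","force","opening")})
for c in ("scene","top"):
    im=viewer.get_image(c); cv2.imwrite(f"pics/{c}0.png",im[:,:,::-1])
    m=viewer.camera_model(c); print(c,m)
    for l in ("case_a_mid","riser","tray","rack_mid","sharps_mid","gel_mid","riser_stop"):
        try:
            print(l,[( [round(float(v),3) for v in d["position"]],round(d["score"],2)) for d in viewer.spot_in(l,c)])
        except Exception as e: print(l,e)
print(monitor.sense()["t"])
E
```

```text
pics
{'t': 0.0, 'ee_pos': array([ 0.16859078, -0.54888822,  0.20427083]), 'ee_rot': array([-1.14162615e-03,  9.88934216e-01,  1.48350307e-01, -2.47609669e-06]), 'force': array([0.34743868, 0.16562848, 0.49668593]), 'opening': 1.0027843387656068}
scene {'fx': 527.588637757925, 'fy': 527.588637757925, 'cx': 295.0779025403767, 'cy': 206.89790333300675, 'R': array([[-0.69225002,  0.72165656, -0.00130984],
       [ 0.57210152,  0.54768102, -0.61052874],
       [-0.4398747 , -0.4233879 , -0.79199302]]), 't': array([ 0.34998987, -0.27990542,  1.73130031])}
case_a_mid [([0.438, -0.035, 0.05], 0.56)]
riser [([0.554, 0.338, 0.073], 0.89)]
tray [([0.524, -0.287, 0.003], 0.86)]
rack_mid []
sharps_mid [([0.793, -0.127, 0.084], 0.56)]
gel_mid [([0.736, -0.247, 0.086], 0.82)]
riser_stop [([0.556, 0.341, 0.069], 0.79)]
top {'fx': 400.52785901749814, 'fy': 400.52785901749814, 'cx': 286.9434817357279, 'cy': 205.53116375479522, 'R': array([[ 4.88914432e-03, -9.99747499e-01, -2.19325132e-02],
       [-9.82225241e-01, -6.85575200e-04, -1.87704839e-01],
       [ 1.87642407e-01,  2.24603841e-02, -9.81980579e-01]]), 't': array([0.04933642, 0.52287823, 0.91567225])}
case_a_mid [([0.428, -0.05, 0.045], 0.79), ([0.518, -0.291, 0.006], 0.65)]
riser [([0.518, -0.293, 0.007], 0.52)]
tray [([0.514, -0.292, 0.007], 0.67)]
rack_mid [([0.75, 0.172, 0.071], 0.76)]
sharps_mid [([0.772, -0.137, 0.087], 0.61)]
gel_mid [([0.71, -0.254, 0.103], 0.65)]
riser_stop [([0.535, 0.331, 0.07], 0.62)]
0.8
```

View pics/top0.png

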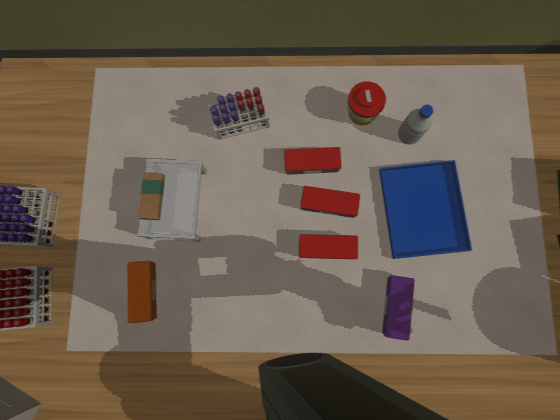

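View pics/scene0.png

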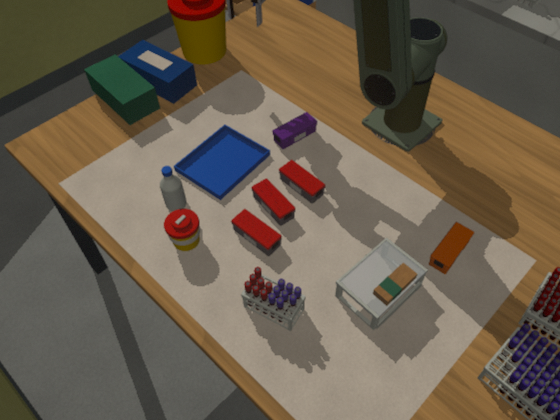

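Top view: red cases lie at about (313,160), (330,201) and (328,247), the shelf at (172,199) with its carton (back) to the left (+y), and the blue tray at (425,209). The orange and purple boxes are the look-alikes. Next I'll measure poses.

```bash
cat > h.py <<'E'
import numpy as np, cv2
from rig import monitor, viewer, job
def back(cam,uv,z):
    m=viewer.camera_model(cam); R,t=np.array(m["R"]),np.array(m["t"])
    uv=np.atleast_2d(uv).astype(float)
    d=np.c_[(uv[:,0]-m["cx"])/m["fx"],(uv[:,1]-m["cy"])/m["fy"],np.ones(len(uv))]@R
    C=-R.T@t
    return C+d*((z-C[2])/d[:,2])[:,None]
def proj(cam,X):
    m=viewer.camera_model(cam); c=np.atleast_2d(X)@np.array(m["R"]).T+np.array(m["t"])
    return np.c_[m["cx"]+m["fx"]*c[:,0]/c[:,2],m["cy"]+m["fy"]*c[:,1]/c[:,2]]
def rects(cam,mask,z,amin=300):
    cs,_=cv2.findContours(mask.astype(np.uint8),cv2.RETR_EXTERNAL,cv2.CHAIN_APPROX_NONE)
    for c in cs:
        if cv2.contourArea(c)<amin: continue
        w=back(cam,c[:,0],z)[:,:2]
        (x,y),(a,b),th=cv2.minAreaRect((w*1000).astype(np.float32))
        if a<b: a,b,th=b,a,th+90
        print(cam,c[:,0].mean(0).round(),"xy",round(x,1),round(y,1),"LW",round(a,1),round(b,1),"yaw",round((th)%180,1))
E
python3 - <<'E'
from h import *
for cam in ("top","scene"):
    im=cv2.imread(f"pics/{cam}0.png"); hsv=cv2.cvtColor(im,cv2.COLOR_BGR2HSV)
    H,S,V=cv2.split(hsv)
    print("red");rects(cam,((H<5)|(H>174))&(S>180)&(V>110),0.048)
    print("blue");rects(cam,(H>105)&(H<125)&(S>150)&(V>60),0.022,1000)
t=cv2.imread("pics/top0.png"); s=cv2.imread("pics/scene0.png")
a=cv2.resize(t[145:255,120:220],None,fx=4,fy=4,interpolation=cv2.INTER_CUBIC)
b=cv2.resize(s[230:340,330:430],None,fx=4,fy=4,interpolation=cv2.INTER_CUBIC)
cv2.imwrite("pics/ris.png",np.hstack([a,b]))
E
```

```text
red
top [328. 246.] xy 425.2 -47.5 LW 135.1 53.4 yaw 88.5
top [330. 200.] xy 536.2 -53.4 LW 135.1 52.9 yaw 81.4
top [312. 158.] xy 641.6 -11.2 LW 135.0 53.2 yaw 92.6
top [367.  98.] xy 800.6 -150.2 LW 89.7 87.6 yaw 136.3
blue
top [425. 209.] xy 522.4 -287.0 LW 226.8 187.9 yaw 6.1
red
scene [256. 228.] xy 647.9 -10.4 LW 134.7 51.6 yaw 92.6
scene [181. 222.] xy 774.4 -169.9 LW 89.9 89.5 yaw 97.8
scene [273. 198.] xy 542.5 -52.3 LW 134.6 51.8 yaw 81.5
scene [301. 177.] xy 431.5 -46.4 LW 134.8 51.9 yaw 88.8
scene [195.   7.] xy 85.4 -948.6 LW 218.3 97.4 yaw 133.7
blue
scene [223. 162.] xy 531.2 -281.3 LW 231.9 193.9 yaw 6.1
scene [155.  61.] xy 379.0 -820.8 LW 254.7 124.9 yaw 98.0
```

View pics/ris.png

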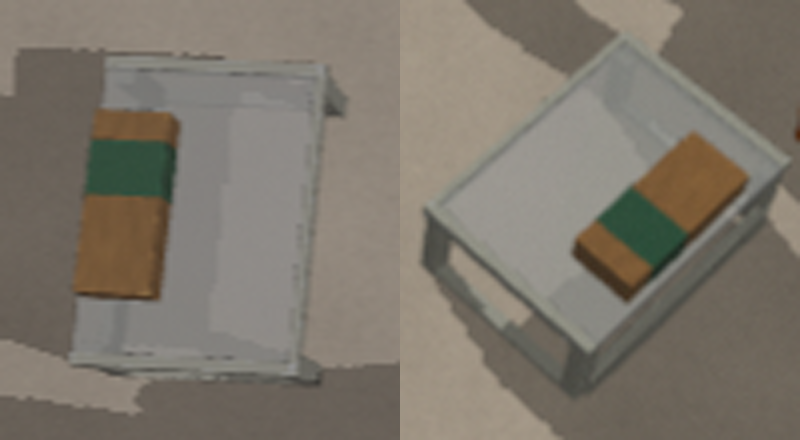

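Run:
```python
from h import *
a=np.array([[105,57],[327,65],[300,376],[70,362]])/4+[120,145]-.4
b=np.array([[222,35],[393,160],[190,348],[25,207]])/4+[330,230]-.4
for cam,p in(("top",a),("scene",b)):
    w=back(cam,p,.07)[:,:2]*1000
    c=w.mean(0); r=cv2.minAreaRect(w.astype(np.float32))
    print(cam,w.round(1).tolist(),"mean",c.round(1),r)
    for i in range(4):
        d=w[(i+1)%4]-w[i]; print(round(np.hypot(*d),1),round(np.degrees(np.arctan2(d[1],d[0])),1))
m=viewer.camera_model("wrist"); print({k:np.round(v,3).tolist() for k,v in m.items()})
```

```text
top [[634.4, 394.4], [629.0, 258.4], [440.1, 265.7], [448.0, 401.8]] mean [537.9 330.1] ((537.2526245117188, 330.0914306640625), (136.27383422851562, 189.03585815429688), 87.75946044921875)
136.1 -92.2
189.0 177.8
136.3 86.7
186.5 -2.3
scene [[449.1, 268.6], [450.0, 402.7], [636.8, 391.0], [632.7, 259.9]] mean [542.1 330.6] ((541.3539428710938, 331.33770751953125), (134.07293701171875, 189.18798828125), 87.31138610839844)
134.2 89.6
187.1 -3.6
131.1 -91.8
183.8 177.3
{'fx': 296.031, 'fy': 296.031, 'cx': 284.791, 'cy': 208.564, 'hand_eye': [[-0.0, -0.973, -0.229, 0.066], [1.0, -0.001, 0.0, 0.0], [-0.0, -0.229, 0.973, -0.179], [0.0, 0.0, 0.0, 1.0]]}
```

>>> arm_command([
  {"twist": [0, 0, 10.2], "offset": [32, 62, 0], "fingers": 94},
  {"twist": [0, 0, 10.2], "offset": [33, 62, 0], "fingers": 94},
  {"twist": [0, 0, 10.2], "offset": [33, 62, 0], "fingers": 94},
  {"twist": [0, 0, 10.2], "offset": [33, 62, 0], "fingers": 94},
  {"twist": [0, 0, 10.2], "offset": [33, 62, 0], "fingers": 94},
  {"twist": [0, 0, 10.2], "offset": [33, 62, 0], "fingers": 94},
  {"twist": [0, 0, 10.2], "offset": [33, 62, 0], "fingers": 94},
  {"twist": [0, 0, 0], "offset": [29, 62, 0], "fingers": 94},
  {"twist": [0, 0, 0], "offset": [0, 6, 0], "fingers": 94},
], newtons=25)

```text
t: 1.92
ee_pos: [0.401, -0.097, 0.2057]
ee_rot: [0.0, 0.714, 0.7, 0.0]
force: [0.0, -1.4, -1.0]
opening: 0.999
```

>>> arm_command([
  {"twist": [0, 0, 0], "offset": [14, 25, 0], "fingers": 94},
  {"twist": [0, 0, 0], "offset": [13, 25, 0], "fingers": 94},
  {"twist": [0, 0, 0], "offset": [0, 0, 0], "fingers": 94},
])

```text
t: 2.3
ee_pos: [0.4272, -0.0507, 0.2055]
ee_rot: [0.0, 0.716, 0.698, -0.0]
force: [-0.1, -0.7, -0.4]
opening: 1.0
```

```bash
cat >> h.py <<'E'
from scipy.spatial.transform import Rotation as Ro
def wrist_rects(mk,z,name):
    s=monitor.sense(); q=s["ee_rot"]; R=Ro.from_quat([q[1],q[2],q[3],q[0]]).as_matrix(); p=np.array(s["ee_pos"])
    im=viewer.get_image("wrist"); cv2.imwrite(f"pics/{name}.png",im[:,:,::-1])
    m=viewer.camera_model("wrist"); E=np.array(m["hand_eye"])
    hsv=cv2.cvtColor(im,cv2.COLOR_RGB2HSV); mask=mk(*cv2.split(hsv)).astype(np.uint8)
    cs,_=cv2.findContours(mask,cv2.RETR_EXTERNAL,cv2.CHAIN_APPROX_NONE)
    C=R@E[:3,3]+p
    print("tcp",(p*1000).round(1),"toolyaw",np.degrees(np.arctan2(R[1,1],R[0,1])).round(2),"f",np.round(s["force"],2),"t",s["t"])
    for c in cs:
        if cv2.contourArea(c)<1500: continue
        u=c[:,0].astype(float); d=np.c_[(u[:,0]-m["cx"])/m["fx"],(u[:,1]-m["cy"])/m["fy"],np.ones(len(u))]@(R@E[:3,:3]).T
        w=(C+d*((z-C[2])/d[:,2])[:,None])[:,:2]
        (x,y),(a,b),th=cv2.minAreaRect((w*1000).astype(np.float32))
        if a<b: a,b,th=b,a,th+90
        print(u.min(0),u.max(0),"xy",round(x,1),round(y,1),"LW",round(a,1),round(b,1),"yaw",round(th%180,1))
red=lambda H,S,V:((H<5)|(H>174))&(S>170)&(V>80)
E
python3 -c "
from h import *
wrist_rects(red,.048,'w0')"
```

```text
tcp [427.2 -50.7 205.5] toolyaw -1.46 f [-0.06 -0.67 -0.4 ] t 2.3
[347. 134.] [415. 251.] xy 537.8 -53.4 LW 138.1 54.5 yaw 81.3
[261. 133.] [309. 250.] xy 428.1 -47.0 LW 137.1 54.3 yaw 88.6
[447.  92.] [506. 218.] xy 642.7 -11.8 LW 137.5 55.8 yaw 92.5
```

>>> arm_command([
  {"twist": [0, 0, 0], "offset": [1, 4, -60], "fingers": 94},
  {"twist": [0, 0, 0], "offset": [0, 0, -60], "fingers": 94},
  {"twist": [0, 0, 0], "offset": [0, 0, -50], "fingers": 94},
  {"twist": [0, 0, 0], "offset": [0, 0, -22], "fingers": 94},
  {"twist": [0, 0, 0], "offset": [0, 0, 0], "fingers": 94},
])

```text
t: 2.98
ee_pos: [0.4256, -0.0473, 0.0118]
ee_rot: [-0.002, 0.717, 0.697, -0.001]
force: [-0.0, 0.1, 0.3]
opening: 1.002
```

>>> arm_command([
  {"twist": [0, 0, 0], "offset": [0, 0, 0], "fingers": 45},
  {"twist": [0, 0, 0], "offset": [0, 0, 0], "fingers": 45},
  {"twist": [0, 0, 0], "offset": [0, 0, 0], "fingers": 45},
  {"twist": [0, 0, 0], "offset": [0, 0, 0], "fingers": 45},
  {"twist": [0, 0, 0], "offset": [0, 0, 0], "fingers": 45},
])

```text
t: 3.6
ee_pos: [0.4281, -0.0465, 0.014]
ee_rot: [0.0, 0.716, 0.698, -0.0]
force: [-1.5, 0.2, 5.9]
opening: 0.594
```

>>> arm_command([
  {"twist": [0, 0, 0], "offset": [0, 0, 10], "fingers": 45},
  {"twist": [0, 0, 0], "offset": [0, 0, 20], "fingers": 45},
  {"twist": [0, 0, 0], "offset": [0, 0, 0], "fingers": 45},
  {"twist": [0, 0, 0], "offset": [0, 0, 0], "fingers": 45},
])

```text
t: 4.1
ee_pos: [0.4275, -0.0463, 0.043]
ee_rot: [-0.0, 0.717, 0.698, -0.0]
force: [0.6, -0.5, -4.0]
opening: 0.595
```

```bash
cat >> h.py <<'E'
def fz(n=6):
    o=[]
    for i in range(n):
        viewer.get_image("top"); o.append(monitor.sense()["force"])
    print("force",np.mean(o,0).round(2),"sd",np.std(o,0).round(2),"t",monitor.sense()["t"])
E
python3 -c "
from h import *
fz()"
```

```text
force [-0.05  0.07 -3.  ] sd [0.42 0.44 0.54] t 4.4
```

>>> arm_command([
  {"twist": [0, 0, 0], "offset": [0, 0, 30], "fingers": 45},
  {"twist": [0, 0, -1.2], "offset": [9, 35, 17], "fingers": 45},
  {"twist": [0, 0, 0], "offset": [14, 45, 0], "fingers": 45},
  {"twist": [0, 0, 0], "offset": [14, 45, 0], "fingers": 45},
  {"twist": [0, 0, 0], "offset": [14, 45, 0], "fingers": 45},
  {"twist": [0, 0, 0], "offset": [12, 40, 0], "fingers": 45},
  {"twist": [0, 0, 0], "offset": [6, 15, -20], "fingers": 45},
  {"twist": [0, 0, 0], "offset": [0, 0, -30], "fingers": 45},
  {"twist": [0, 0, 0], "offset": [0, 0, -20], "fingers": 45},
  {"twist": [0, 0, 0], "offset": [0, 0, 0], "fingers": 45},
])

```text
t: 5.65
ee_pos: [0.4946, 0.1781, 0.0182]
ee_rot: [-0.002, 0.724, 0.69, -0.002]
force: [-0.5, -0.4, -2.7]
opening: 0.598
```

```bash
python3 -c "
from h import *
wrist_rects(red,.052,'w1'); fz(4)
s=monitor.sense();print(s['ee_pos'])
cv2.imwrite('pics/top1.png',viewer.get_image('top')[:,:,::-1])
"
```

```text
tcp [494.6 178.1  18.2] toolyaw -2.73 f [-0.54 -0.41 -2.74] t 5.65
[237. 323.] [333. 358.] xy 493.3 133.2 LW 54.1 22.7 yaw 177.5
[229. 134.] [341. 289.] xy 496.7 205.7 LW 81.2 54.2 yaw 87.3
force [-0.08  0.29 -2.93] sd [0.47 0.34 0.33] t 5.9
[0.49830622 0.17861906 0.02172654]
```

View pics/w1.png

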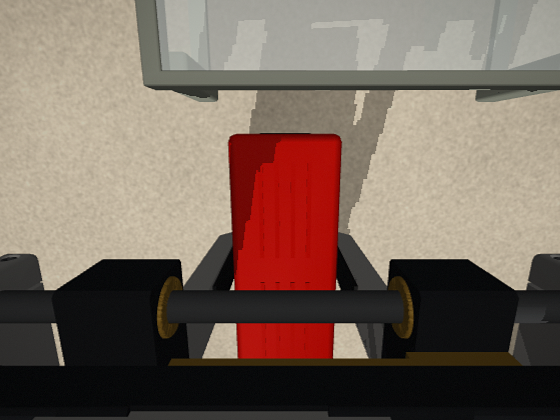

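```bash
cat >> h.py <<'E'
def wback(uv,z,p,toolyaw):
    a=np.radians(toolyaw); y=np.array([np.cos(a),np.sin(a),0]); zz=np.array([0,0,-1.]); x=np.cross(y,zz)
    R=np.c_[x,y,zz]; m=viewer.camera_model("wrist"); E=np.array(m["hand_eye"]); C=R@E[:3,3]+p
    u=np.atleast_2d(uv).astype(float); d=np.c_[(u[:,0]-m["cx"])/m["fx"],(u[:,1]-m["cy"])/m["fy"],np.ones(len(u))]@(R@E[:3,:3]).T
    return ((C+d*((z-C[2])/d[:,2])[:,None])*1000).round(1)
E
python3 -c "
from h import *
p=np.array([.4975,.1785,.0205])
print(wback([[143,86],[137,0],[558,90]],.06,p,-2.73))
print(wback([[143,72],[558,72]],.07,p,-2.73))"
```

```text
[[439.7 270.1  60. ]
 [442.5 303.5  60. ]
 [623.2 259.6  60. ]]
[[444.9 273.5  70. ]
 [613.4 265.4  70. ]]
```

>>> arm_command([
  {"twist": [0, 0, 0], "offset": [0, 0, -5], "fingers": 45},
  {"twist": [0, 0, 0], "offset": [0, 0, 0], "fingers": 45},
])

```text
t: 6.2
ee_pos: [0.4966, 0.1784, 0.0152]
ee_rot: [-0.0, 0.724, 0.69, -0.0]
force: [0.2, -0.3, -3.6]
opening: 0.591
```

>>> arm_command([
  {"twist": [0, 0, 0], "offset": [1, 20, 0], "fingers": 45},
  {"twist": [0, 0, 0], "offset": [1, 20, 0], "fingers": 45},
  {"twist": [0, 0, 0], "offset": [1, 20, 0], "fingers": 45},
  {"twist": [0, 0, 0], "offset": [0, 0, -2], "fingers": 45},
  {"twist": [0, 0, 0], "offset": [0, 0, 0], "fingers": 45},
  {"twist": [0, 0, 0], "offset": [0, 0, 0], "fingers": 45},
])

```text
t: 6.95
ee_pos: [0.5007, 0.2386, 0.014]
ee_rot: [0.0, 0.724, 0.69, 0.001]
force: [0.7, 2.3, 0.6]
opening: 0.598
```

>>> arm_command([
  {"twist": [0, 0, 0], "offset": [0, 0, 0], "fingers": 80},
  {"twist": [0, 0, 0], "offset": [0, 0, 0], "fingers": 80},
  {"twist": [0, 0, 0], "offset": [0, 0, 0], "fingers": 80},
  {"twist": [0, 0, 0], "offset": [0, 0, 30], "fingers": 80},
  {"twist": [0, 0, 0], "offset": [0, 0, 45], "fingers": 80},
  {"twist": [0, 0, 0], "offset": [-2, -40, 0], "fingers": 30},
  {"twist": [0, 0, 0], "offset": [-2, -50, 0], "fingers": 30},
  {"twist": [0, 0, 0], "offset": [0, -15, 0], "fingers": 30},
  {"twist": [0, 0, 0], "offset": [0, 0, 0], "fingers": 30},
])

```text
t: 8.07
ee_pos: [0.4961, 0.133, 0.0884]
ee_rot: [-0.0, 0.725, 0.689, 0.0]
force: [-0.1, 0.1, 0.0]
opening: 0.466
```

```bash
python3 -c "
from h import *
wrist_rects(red,.048,'w2'); 
cv2.imwrite('pics/scene2.png',viewer.get_image('scene')[:,:,::-1])
"
```

```text
tcp [496.1 133.   88.4] toolyaw -2.86 f [-0.15  0.14  0.05] t 8.075
[243.  32.] [324. 181.] xy 500.3 218.4 LW 100.3 54.3 yaw 87.3
```

View pics/w2.png

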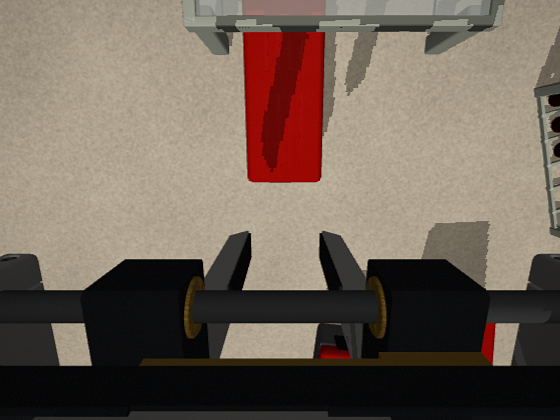

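>>> arm_command([
  {"twist": [0, 0, 0], "offset": [0, 0, -40], "fingers": 30},
  {"twist": [0, 0, 0], "offset": [0, 0, -34], "fingers": 30},
  {"twist": [0, 0, 0], "offset": [1, 14, 0], "fingers": 30},
  {"twist": [0, 0, 0], "offset": [0, 10, 0], "fingers": 30},
  {"twist": [0, 0, 0], "offset": [1, 15, 0], "fingers": 30},
  {"twist": [0, 0, 0], "offset": [1, 15, 0], "fingers": 30},
  {"twist": [0, 0, 0], "offset": [1, 15, 0], "fingers": 30},
  {"twist": [0, 0, 0], "offset": [0, 15, 0], "fingers": 30},
  {"twist": [0, 0, 0], "offset": [1, 12, 0], "fingers": 30},
])

```text
t: 9.3
ee_pos: [0.5011, 0.2304, 0.0147]
ee_rot: [0.0, 0.724, 0.69, 0.0]
force: [0.3, -3.6, 3.4]
opening: 0.319
```

>>> arm_command([
  {"twist": [0, 0, 0], "offset": [0, 6, 0], "fingers": 30},
  {"twist": [0, 0, 0], "offset": [0, 4, 0], "fingers": 30},
  {"twist": [0, 0, 0], "offset": [0, 0, 0], "fingers": 30},
])

```text
t: 9.68
ee_pos: [0.5007, 0.2401, 0.0141]
ee_rot: [-0.001, 0.724, 0.69, 0.0]
force: [-0.6, -0.6, -1.1]
opening: 0.315
```

>>> arm_command([
  {"twist": [0, 0, 0], "offset": [0, 2, 0], "fingers": 30},
  {"twist": [0, 0, 0], "offset": [0, 2, 0], "fingers": 30},
])

```text
t: 9.93
ee_pos: [0.5007, 0.2433, 0.0141]
ee_rot: [-0.0, 0.724, 0.69, -0.0]
force: [0.5, -0.9, -0.5]
opening: 0.323
```

>>> arm_command([
  {"twist": [0, 0, 0], "offset": [0, 2, 0], "fingers": 30},
  {"twist": [0, 0, 0], "offset": [0, 0, 0], "fingers": 30},
])

```text
t: 10.18
ee_pos: [0.5007, 0.244, 0.0142]
ee_rot: [0.001, 0.724, 0.69, -0.001]
force: [-0.1, -6.5, 1.5]
opening: 0.319
```

```bash
python3 -c "
from h import *
fz(3); wrist_rects(red,.048,'w3')
"
```

```text
force [-0.1  -5.47  1.25] sd [0.32 0.32 0.08] t 10.325
tcp [500.7 244.   14.1] toolyaw -2.73 f [-0.13 -5.19  1.29] t 10.325
```

View pics/w3.png

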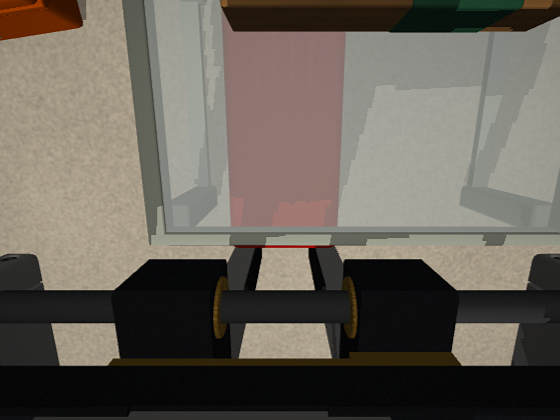

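>>> arm_command([
  {"twist": [0, 0, 0], "offset": [0, -20, 0], "fingers": 30},
  {"twist": [0, 0, 0], "offset": [0, -40, 40], "fingers": 60},
  {"twist": [0, 0, -2], "offset": [5, -45, 50], "fingers": 94},
  {"twist": [0, 0, -2], "offset": [8, -50, 10], "fingers": 94},
  {"twist": [0, 0, -2], "offset": [8, -50, 0], "fingers": 94},
  {"twist": [0, 0, 0], "offset": [8, -50, 0], "fingers": 94},
  {"twist": [0, 0, 0], "offset": [8, -40, 0], "fingers": 94},
  {"twist": [0, 0, 0], "offset": [0, 0, 0], "fingers": 94},
])

```text
t: 11.38
ee_pos: [0.5382, -0.0492, 0.111]
ee_rot: [0.0, 0.761, 0.649, 0.001]
force: [-0.5, 0.8, 0.2]
opening: 0.99
```

```bash
python3 -c "
from h import *
wrist_rects(red,.048,'w4'); fz(4)
"
```

```text
tcp [538.2 -49.2 111. ] toolyaw -9.02 f [-0.55  0.82  0.19] t 11.375
[252. 140.] [319. 289.] xy 539.8 -49.5 LW 130.7 54.4 yaw 81.3
[361.  57.] [446. 239.] xy 643.4 -11.4 LW 137.4 54.9 yaw 92.6
force [-0.28  0.09 -0.11] sd [0.43 0.36 0.47] t 11.625
```

>>> arm_command([
  {"twist": [0, 0, 0.3], "offset": [0, -4, -45], "fingers": 94},
  {"twist": [0, 0, 0], "offset": [0, 0, -40], "fingers": 94},
  {"twist": [0, 0, 0], "offset": [0, 0, -12], "fingers": 94},
  {"twist": [0, 0, 0], "offset": [0, 0, 0], "fingers": 45},
  {"twist": [0, 0, 0], "offset": [0, 0, 0], "fingers": 45},
  {"twist": [0, 0, 0], "offset": [0, 0, 0], "fingers": 45},
  {"twist": [0, 0, 0], "offset": [0, 0, 0], "fingers": 45},
  {"twist": [0, 0, 0], "offset": [0, 0, 0], "fingers": 45},
])

```text
t: 12.62
ee_pos: [0.5386, -0.0504, 0.0148]
ee_rot: [0.001, 0.757, 0.653, 0.001]
force: [-0.6, 0.6, 4.1]
opening: 0.592
```

>>> arm_command([
  {"twist": [0, 0, 0], "offset": [0, 0, 10], "fingers": 45},
  {"twist": [0, 0, 0], "offset": [0, 0, 25], "fingers": 45},
  {"twist": [0, 0, 0], "offset": [0, 0, 0], "fingers": 45},
  {"twist": [0, 0, 0], "offset": [0, 0, 0], "fingers": 45},
  {"twist": [0, 0, 0], "offset": [0, 0, 0], "fingers": 45},
])

```text
t: 13.25
ee_pos: [0.5367, -0.0499, 0.0477]
ee_rot: [-0.001, 0.757, 0.653, -0.001]
force: [0.4, 0.4, -1.3]
opening: 0.594
```

```bash
python3 -c "
from h import *
fz(8); print(monitor.sense()['opening'],monitor.sense()['ee_pos'])
"
```

```text
force [ 0.31 -0.01 -1.  ] sd [0.33 0.45 0.55] t 13.65
0.5935831390964259 [ 0.53759759 -0.05019021  0.04862177]
```

B weighs about 1 N, so it is empty, while C was about 3 N and loaded. B goes to the tray's near slot.

>>> arm_command([
  {"twist": [0, 0, 0], "offset": [0, 0, 30], "fingers": 45},
  {"twist": [0, 0, 4], "offset": [-8, -30, 22], "fingers": 45},
  {"twist": [0, 0, 5], "offset": [-12, -48, 0], "fingers": 45},
  {"twist": [0, 0, 5.7], "offset": [-14, -52, 0], "fingers": 45},
  {"twist": [0, 0, 0], "offset": [-14, -52, 0], "fingers": 45},
  {"twist": [0, 0, 0], "offset": [-9, -38, 0], "fingers": 45},
  {"twist": [0, 0, 0], "offset": [-4, -18, 0], "fingers": 45},
  {"twist": [0, 0, 0], "offset": [0, 0, 0], "fingers": 45},
])

```text
t: 14.65
ee_pos: [0.4766, -0.2886, 0.1007]
ee_rot: [-0.0, 0.668, 0.744, 0.0]
force: [-0.3, 0.3, -1.3]
opening: 0.591
```

```bash
python3 -c "
from h import *
wrist_rects(lambda H,S,V:(H>105)&(H<125)&(S>150)&(V>40),.022,'w5')
a=cv2.imread('pics/w5.png'); cv2.imwrite('pics/top5.png',viewer.get_image('top')[:,:,::-1])
wrist_rects(red,.122,'w5b')
"
```

```text
tcp [ 476.6 -288.6  100.7] toolyaw 6.16 f [-0.29  0.32 -1.25] t 14.65
[206. 112.] [478. 285.] xy 523.5 -274.5 LW 227.3 157.3 yaw 6.1
tcp [ 476.8 -286.9  100.5] toolyaw 6.3 f [ 0.    0.51 -1.3 ] t 14.75
[237. 323.] [333. 358.] xy 483.3 -340.9 LW 58.3 24.5 yaw 6.3
[230. 138.] [341. 290.] xy 474.8 -264.0 LW 86.6 58.8 yaw 96.3
```

View pics/w5.png

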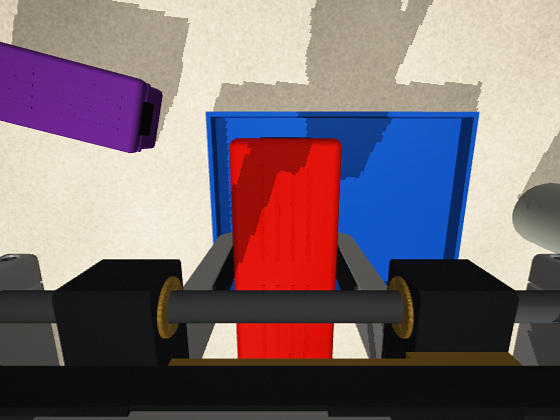

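>>> arm_command([
  {"twist": [0, 0, 0], "offset": [0, 0, -40], "fingers": 45},
  {"twist": [0, 0, 0], "offset": [0, 0, -30], "fingers": 45},
  {"twist": [0, 0, 0], "offset": [0, 0, -8], "fingers": 45},
  {"twist": [0, 0, 0], "offset": [0, 0, -3], "fingers": 45},
  {"twist": [0, 0, 0], "offset": [0, 0, 0], "fingers": 45},
  {"twist": [0, 0, 0], "offset": [0, 0, 0], "fingers": 45},
])

```text
t: 15.55
ee_pos: [0.4776, -0.2889, 0.0211]
ee_rot: [0.001, 0.667, 0.745, 0.0]
force: [0.6, -0.3, -0.6]
opening: 0.596
```

>>> arm_command([
  {"twist": [0, 0, 0], "offset": [0, 0, 0], "fingers": 72},
  {"twist": [0, 0, 0], "offset": [0, 0, 0], "fingers": 72},
  {"twist": [0, 0, 0], "offset": [0, 0, 0], "fingers": 72},
  {"twist": [0, 0, 0], "offset": [0, 0, 40], "fingers": 72},
  {"twist": [0, 0, -3], "offset": [0, 0, 50], "fingers": 94},
  {"twist": [0, 0, -4], "offset": [15, 30, 20], "fingers": 94},
  {"twist": [0, 0, 0], "offset": [30, 52, 0], "fingers": 94},
  {"twist": [0, 0, 0], "offset": [33, 52, 0], "fingers": 94},
  {"twist": [0, 0, 0], "offset": [33, 52, 0], "fingers": 94},
  {"twist": [0, 0, 3.5], "offset": [33, 52, 0], "fingers": 94},
])

```text
t: 16.8
ee_pos: [0.6216, -0.0486, 0.13]
ee_rot: [0.0, 0.689, 0.724, 0.0]
force: [1.8, -0.8, -0.0]
opening: 0.998
```

>>> arm_command([
  {"twist": [0, 0, 0], "offset": [22, 37, -15], "fingers": 94},
  {"twist": [0, 0, 0], "offset": [0, 0, 0], "fingers": 94},
])

```text
t: 17.05
ee_pos: [0.6425, -0.01, 0.1131]
ee_rot: [-0.001, 0.688, 0.726, -0.001]
force: [-0.3, -0.8, -0.5]
opening: 0.998
```

```bash
python3 -c "
from h import *
wrist_rects(red,.048,'w6'); fz(4)
im=viewer.get_image('top')[:,:,::-1]; cv2.imwrite('pics/top6.png',im)
print([ (d['position'].round(3),d['score']) for l in ('rack_mid','sharps_mid') for d in viewer.spot_in(l,'top')])
"
```

```text
tcp [642.5 -10.  113.1] toolyaw 3.02 f [-0.34 -0.79 -0.53] t 17.05
[255. 138.] [321. 289.] xy 644.9 -9.8 LW 133.4 54.4 yaw 92.6
force [ 0.21 -0.29 -0.72] sd [0.81 0.79 0.11] t 17.3Traceback (most recent call last):
  File "<string>", line 5, in <module>
    print([ (d['position'].round(3),d['score']) for l in ('rack_mid','sharps_mid') for d in viewer.spot_in(l,'top')])
             ^^^^^^^^^^^^^^^^^^^
AttributeError: 'list' object has no attribute 'round'. Did you mean: 'count'?
```

>>> arm_command([
  {"twist": [0, 0, -0.4], "offset": [1, -1, -45], "fingers": 94},
  {"twist": [0, 0, 0], "offset": [0, 0, -40], "fingers": 94},
  {"twist": [0, 0, 0], "offset": [0, 0, -14], "fingers": 94},
  {"twist": [0, 0, 0], "offset": [0, 0, 0], "fingers": 45},
  {"twist": [0, 0, 0], "offset": [0, 0, 0], "fingers": 45},
  {"twist": [0, 0, 0], "offset": [0, 0, 0], "fingers": 45},
  {"twist": [0, 0, 0], "offset": [0, 0, 0], "fingers": 45},
  {"twist": [0, 0, 0], "offset": [0, 0, 0], "fingers": 45},
])

```text
t: 18.4
ee_pos: [0.6446, -0.0143, 0.017]
ee_rot: [0.001, 0.692, 0.722, 0.001]
force: [-0.1, 0.5, 2.4]
opening: 0.594
```

>>> arm_command([
  {"twist": [0, 0, 0], "offset": [0, 0, 10], "fingers": 45},
  {"twist": [0, 0, 0], "offset": [0, 0, 25], "fingers": 45},
  {"twist": [0, 0, 0], "offset": [0, 0, 0], "fingers": 45},
  {"twist": [0, 0, 0], "offset": [0, 0, 0], "fingers": 45},
  {"twist": [0, 0, 0], "offset": [0, 0, 0], "fingers": 45},
])

```text
t: 19.02
ee_pos: [0.6426, -0.0141, 0.0494]
ee_rot: [-0.001, 0.692, 0.722, -0.001]
force: [0.9, -0.4, -0.0]
opening: 0.597
```

```bash
python3 -c "
from h import *
fz(8); s=monitor.sense(); print(s['opening'],s['ee_pos'],s['ee_rot'])
"
```

```text
force [-0.41  0.33 -1.04] sd [0.71 0.62 0.34] t 19.425
0.593752027211901 [ 0.64362797 -0.01421446  0.05063271] [-8.16387362e-05  6.92371003e-01  7.21541671e-01 -6.64942285e-05]
```

>>> arm_command([
  {"twist": [0, 0, 0], "offset": [0, 0, 30], "fingers": 45},
  {"twist": [0, 0, 1.7], "offset": [-11, -30, 22], "fingers": 45},
  {"twist": [0, 0, 2], "offset": [-14, -50, 0], "fingers": 45},
  {"twist": [0, 0, 0], "offset": [-14, -55, 0], "fingers": 45},
  {"twist": [0, 0, 0], "offset": [-14, -55, 0], "fingers": 45},
  {"twist": [0, 0, 0], "offset": [-11, -50, 0], "fingers": 45},
  {"twist": [0, 0, 0], "offset": [-4, -31, 0], "fingers": 45},
  {"twist": [0, 0, 0], "offset": [0, 0, 0], "fingers": 45},
])

```text
t: 20.42
ee_pos: [0.5752, -0.2878, 0.1029]
ee_rot: [0.0, 0.67, 0.742, -0.0]
force: [-0.3, 0.4, -0.4]
opening: 0.596
```

```bash
python3 -c "
from h import *
fz(2); s=monitor.sense(); print(s['ee_pos'])
wrist_rects(lambda H,S,V:(H>105)&(H<125)&(S>150)&(V>40),.022,'w7')
wrist_rects(red,.052,'w7b')
"
```

```text
force [-0.18 -0.   -0.78] sd [0.3  0.28 1.01] t 20.525
[ 0.57557548 -0.28472382  0.10258043]
tcp [ 575.6 -284.7  102.6] toolyaw 6.03 f [-0.48  0.28  0.23] t 20.525
[ 87. 103.] [359. 259.] xy 522.4 -264.5 LW 227.6 138.2 yaw 6.3
tcp [ 575.7 -284.1  102.5] toolyaw 6.1 f [ 0.23  0.11 -1.33] t 20.575
[238. 323.] [332. 358.] xy 588.0 -392.5 LW 83.7 35.7 yaw 6.1
[121. 131.] [202. 285.] xy 480.0 -285.8 LW 126.5 55.9 yaw 96.1
[229. 126.] [339. 290.] xy 575.3 -276.1 LW 134.8 84.3 yaw 96.1
```

View pics/w7.png

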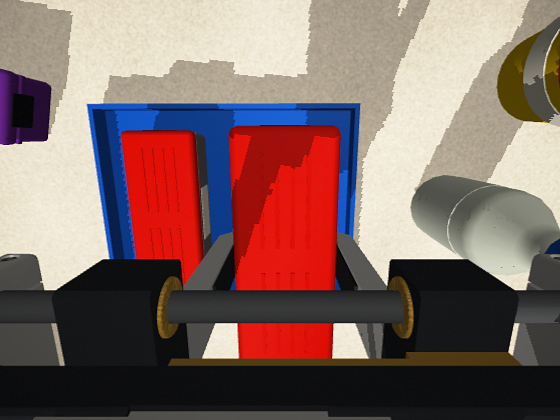

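The wrist view shows B flat in the tray (u 121–202), and A held above the free half, clear of the walls and the bottle. I'll lower A and release it.

>>> arm_command([
  {"twist": [0, 0, 0], "offset": [0, 0, -40], "fingers": 45},
  {"twist": [0, 0, 0], "offset": [0, 0, -30], "fingers": 45},
  {"twist": [0, 0, 0], "offset": [0, 0, -8], "fingers": 45},
  {"twist": [0, 0, 0], "offset": [0, 0, -4], "fingers": 45},
  {"twist": [0, 0, 0], "offset": [0, 0, 0], "fingers": 45},
  {"twist": [0, 0, 0], "offset": [0, 0, 0], "fingers": 45},
])

```text
t: 21.38
ee_pos: [0.5767, -0.2858, 0.0222]
ee_rot: [0.001, 0.669, 0.744, 0.0]
force: [0.4, -0.5, -0.5]
opening: 0.592
```

>>> arm_command([
  {"twist": [0, 0, 0], "offset": [0, 0, 0], "fingers": 72},
  {"twist": [0, 0, 0], "offset": [0, 0, 0], "fingers": 72},
  {"twist": [0, 0, 0], "offset": [0, 0, 0], "fingers": 72},
  {"twist": [0, 0, 0], "offset": [0, 0, 40], "fingers": 72},
  {"twist": [0, 0, 0], "offset": [0, 0, 50], "fingers": 72},
  {"twist": [0, 0, 0], "offset": [-30, 30, 50], "fingers": 72},
  {"twist": [0, 0, 0], "offset": [-50, 30, 30], "fingers": 72},
  {"twist": [0, 0, 0], "offset": [-50, 30, 0], "fingers": 72},
  {"twist": [0, 0, 0], "offset": [-30, 30, 0], "fingers": 72},
  {"twist": [0, 0, 0], "offset": [0, 0, 0], "fingers": 72},
])

```text
t: 22.62
ee_pos: [0.4174, -0.1661, 0.1868]
ee_rot: [-0.0, 0.668, 0.744, 0.0]
force: [0.5, -0.7, 0.7]
opening: 0.765
```

```bash
python3 -c "
from h import *
for cam in('top','scene'):
    im=viewer.get_image(cam); cv2.imwrite(f'pics/{cam}9.png',im[:,:,::-1]); rects(cam,red(*cv2.split(cv2.cvtColor(im,cv2.COLOR_RGB2HSV))),.052)
    if cam=='scene':
        c=cv2.resize(im[120:350,150:440],None,fx=2.7,fy=2.6)[:,:,::-1]; cv2.imwrite('pics/s9c.png',c)
# expected tail edge & home pose of C in scene
for cam in('top','scene'):
    for l in('rack_mid','sharps_mid','gel_mid'): print(cam,l,[np.round(d['position'],3).tolist() for d in viewer.spot_in(l,cam)])
print(monitor.sense()['t'],monitor.sense()['ee_pos'])
"
```

```text
top [367.  99.] xy 797.9 -149.8 LW 92.1 89.2 yaw 135.7
scene [181. 223.] xy 776.7 -164.6 LW 93.0 90.7 yaw 78.3
scene [209. 162.] xy 580.8 -279.8 LW 137.7 55.7 yaw 96.0
scene [232. 143.] xy 483.0 -288.8 LW 137.4 55.7 yaw 95.9
scene [195.   7.] xy 90.4 -939.6 LW 220.9 103.8 yaw 133.7
top rack_mid [[0.749, 0.176, 0.067]]
top sharps_mid [[0.769, -0.138, 0.084]]
top gel_mid [[0.712, -0.257, 0.1]]
scene rack_mid [[0.775, 0.187, 0.067]]
scene sharps_mid [[0.793, -0.127, 0.083]]
scene gel_mid [[0.734, -0.249, 0.085]]
23.025 [ 0.41999545 -0.16861374  0.18689318]
```

View pics/s9c.png

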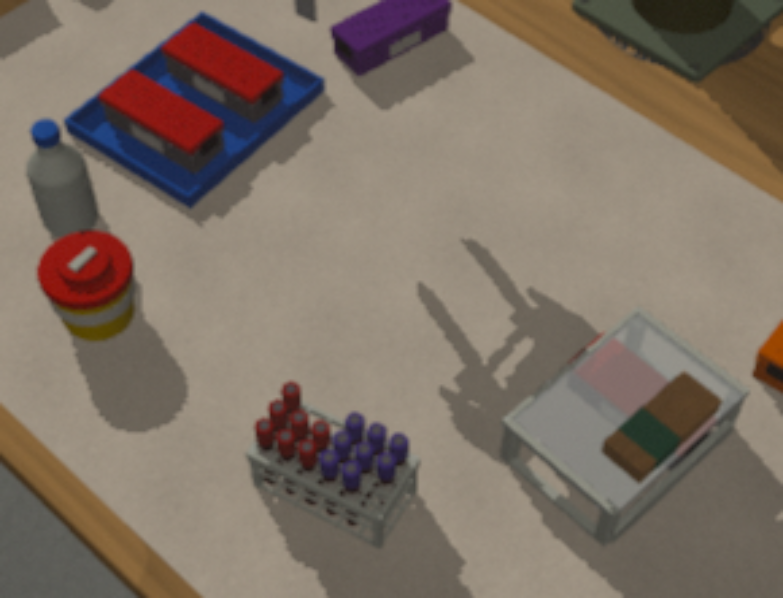

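```bash
python3 -c "
from h import *
im=cv2.imread('pics/scene9.png'); m=red(*cv2.split(cv2.cvtColor(im,cv2.COLOR_BGR2HSV)))|False
H,S,V=cv2.split(cv2.cvtColor(im,cv2.COLOR_BGR2HSV))
m=((H<8)|(H>170))&(S>110); v,u=np.nonzero(m[225:300,345:440]); uv=np.c_[u+345,v+225]; uv=uv[(uv[:,0]<385)&(uv[:,1]<265)]
print(len(uv)); w=back('scene',uv,.046)*1000; print(uv.min(0),uv.max(0),w.min(0).round(1),w.max(0).round(1))
print(proj('scene',np.array([[.475,.253,.048],[.530,.250,.048],[.475,.265,.07],[.530,.262,.07]])).round(1))
"
```

```text
3
[369 249] [371 251] [485.8 255.   46. ] [494.2 255.1  46. ]
[[373.1 245.6]
 [358.8 257.9]
 [377.8 243.6]
 [363.2 256. ]]
```

```bash
python3 -c "
from rig import job,monitor
print(monitor.sense()['t'],job.job_done())"
```

```text
the job is handed in; nothing more can be done
23.025 None
```

I handed the job in at 23 s of the 72 s allowed. One case was loaded and is under the shelf; the other two were empty and are in the tray. No verdict is reported, so what follows is from my own checks.

- **Weighing:** the case nearest the robot read about 3.0 N when lifted, so it is loaded. The middle and far cases each read about 1.0 N, so they are empty. Readings varied by about 0.5 N, well under the gap between the two groups.
- **Loaded case:** I slid it lengthwise under the shelf and pushed it to the back strip. The arm stopped at the expected place with a steady push of about 5.5 N. The last picture puts its tail at y ≈ 255 mm against about 253 mm expected. That rests on only three visible pixels, because the shelf hides most of the case.
- **Empty cases:** both lie side by side on the tray floor, parallel to its walls at about 96°. The outlines measure 137 × 56 mm, so both are flat.
- **Rack, pot and bottle:** the sharps pot and gel bottle were found within about 3 mm of their starting spots in both views, and the rack within about 6 mm in the top view. The rack was not detected in the first scene picture, so that view gives no comparison for it. The arm is clear of everything.
- **Disagreement:** the top and scene cameras differed by about 6 mm in x on the cases at the start. I settled it with the wrist camera.

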